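# Lock the clamp bar of a plate shaker with its pin

## Robot

A 7-joint arm with a two-finger parallel gripper is mounted at the origin on a cart in front of the work surface, level with it; the furniture and walls round the work are solid. World frame = base frame: x ahead of the robot, y to its left, z up, the work surface at z = 0. Lengths are in m, angles in rad, forces in N, time in s.
With the tool pointing down it reaches from about 0.4 to 0.9 m from the base axis. Payload 5.5 kg.
Tool frame: the origin (TCP) lies midway between the tips of the shut fingers; the grasp point (between the pads) lies 19 mm behind it (manip.grip_depth is the distance from the TCP to the grasp point, in m); z points along the fingers, x is the direction in which the jaws open and shut, and the axes are right-handed (so a half turn about z gives the same grasp; the last joint's range is limited). The gripper opens to 92 mm and grips with 3 to 60 N. Pads are 19 mm wide; open, the fingers measure 130 mm over their backs; the gripper's body (75 mm by 190 mm) begins 47 mm behind the grasp point.
Start: joints at [1.409, 0.501, -0.427, 1.55, 0.221, 1.138, -0.21], TCP at [0.268, -0.592, 0.227] pointing down, gripper open.
Joint ranges: [-2.88, 2.88], [-0.31, 2.03], [-1.54, 1.56], [0.2, 2.42], [-1.41, 4.55], [0.19, 2.02], [-2.57, 2.57]. Speed limits (rad/s): [2.57, 2.57, 3.14, 3.14, 3.14, 3.14, 3.14].

## Interface

Orientations are given as a unit quaternion [x, y, z, w].
In Python, from bench import manip, effector, viewer gives the robot as it stands. Calls block until the motion is done:
- manip.move_pose(position, orientation): joint-space move of the TCP to a pose.
- manip.servo_line(position, ori=None, vel=0.15): straight line of the TCP; ori=None keeps the orientation; vel is the mean speed in m/s.
- manip.movej(angles): joint-space move.
- effector.open_jaws() and effector.close(f_grip=None): open the fingers fully, or close them until they stop; f_grip is the grip in N (None keeps the last).
- manip.sleep(seconds).
- manip.solve_ik(position, orientation): joint angles nearest the present ones, or None.
- viewer.get_image(name): name is "scene" or "top" or "wrist"; returns the picture (480x640x3 uint8, red, green, blue); there is no depth.
- viewer.get_calibration(name): a dict with "vfov" (degrees; the focal length in pixels is half the picture's height over the tangent of half this angle, whatever the lens; pixels are square), "cx", "cy" (the principal point, pixels), "dist_coeffs" ([k1, k2, p1, p2, k3] as OpenCV has them; the pictures are not rectified), "eye" and "attitude" of the camera in the world. Camera axes: x right, y down, z forward; pixel columns grow to the right and rows downward; lengths in m; the calibration is good to about 2 mm. A picture is of the moment at which its call begins: read the wrist's pose just before it. get_calibration takes no time and is no camera call; for the wrist camera it gives the pose at the moment of the call.
A pose or a line that the arm cannot do raises manip.PlanningError and nothing moves.
- manip.hand_in(): hands the job in, once; it reports no verdict.
Readings, each from a call of its own:
- manip.current_clock(): time.
- manip.current_q(): joint angles.
- manip.current_joint_velocities(): joint speeds.
- manip.current_tau(): joint torques, N m.
- manip.current_tool_pos(): TCP position.
- manip.current_tcp_rot(): TCP orientation.
- manip.current_force(): force on the tool from outside, world axes, zero at the start.
- manip.current_wrist_torque(): the same for the moment, N m.
- manip.current_finger_gap(): finger opening in m.
Only numpy, scipy, OpenCV 4.12 (cv2) and the standard library are available. Lean on these libraries where they do the work, as an engineer would, in place of code of your own. Each camera call takes 0.05 s, during which the arm holds its last target.

## Task

Get the well plate on the bench shaker ready for a run: swing the raised clamp bar fully down over the plate, then pick up the loose lock pin and push it from the front right through the fork and the end of the bar, until the pin's grip is home against the fork. Let go of the pin and leave the plate in its place and the things round the shaker where they are.

Things in the scene. Friction and masses are not known exactly. Their poses are not given: they have to be found in the camera images.
- shaker: Microplate shaker: white housing 136 x 212 mm, metal platform with its top 58 mm above the bench; it does not move. Origin on the bench under its centre; x points away from its control panel (front = -x), y to its left, z up. A hinge bracket stands at y = +88 mm, a lock fork at y = -88 mm, both up to 54 mm above the platform, the well plate between them.
- fork_hole (a point): Centre of the lock fork on its hole axis (x), 100 mm above the bench, 42 above the platform; axes as the shaker's. Two upright steel cheeks, 8 mm thick, 24 wide in y, slot of 14 between; outer faces at x = -15 and +15 mm, top 12 mm above the axis. Each has a 10.5 mm through hole, mouth chamfered 2 mm on the -x side. The pin goes in from the front (-x side), along +x.
- clamp_bar (a joint): Angle of the clamp bar about its hinge, rad: 0 = fully down (level, its end in the fork and its hole in line with the fork's holes; a stop is there), growing as its free end rises; 1.25 at most. It starts raised. A stiff hinge (about 0.14 N m of friction) leaves it where it is let go.
- thumb_plate (a point): Middle of the top of the thumb plate, a ribbed flat 30 x 30 mm on the clamp bar, 143 mm from the hinge axis, 8 mm above the bar's mid-line: push the bar down here. Bar: aluminium, 16 mm wide, 8 thick. Hinge axis: parallel to the shaker's x, at its y = +88 mm, 100 mm above the bench; down, the bar runs along -y to the fork. Axes turn with the bar; as the shaker's when down.
- bar_hole (a point): Centre of the hole in the free end of the bar, 176 mm from the hinge axis: the end is 10 mm thick, 24 mm high, with a through hole 10.5 mm across. It coincides with fork_hole when the bar is fully down.
- pin_grip (a point): Centre of the lock pin's grip: an aluminium block 40 mm long and 18 mm square, axis along its x, lying flat on the bench at the start, to the right of the shaker (z = 9 mm); to be taken from above by its two sides. A round steel shaft 8 mm across leaves the middle of its front (+x) face and is 50 mm long; the front face is the stop. 60 g nominal.
- pin_tip (a point): Tip of the pin's shaft, on its axis, 70 mm ahead (+x) of pin_grip; the last 7 mm taper to 3 mm across.
- plate: Clear well plate 85 x 128 x 14 mm, loose on the platform between four corner angles with 1.5 mm of play; origin at the middle of its underside.
- beaker: Plastic beaker, 77 mm across and 92 mm high, standing on the bench behind the pin; a bystander.
- tape: Roll of tape, 96 mm across, 25 mm high, lying left of the shaker; a bystander.
- timer: Small white bench timer 60 x 68 x 17 mm, in front of the shaker to the left; a bystander.

How it is judged:
On the way, in this order (a step that is already met when the one before it is completed fails the run):
1. the clamp bar is fully down, the pin not yet in the fork (value of joint clamp_bar below 0.03 rad and distance between pin_tip and fork_hole above 0.05 m), for 0.2 s.
2. the pin is through both cheeks and the bar's end (x of pin_tip in the frame of fork_hole above 0.02 m and distance between pin_tip and fork_hole below 0.045 m and angle between the x axis of pin_grip and the x axis of fork_hole, either way round below 0.2 rad and value of joint clamp_bar below 0.03 rad), for 0.1 s.
At the end, for the whole second after the job is handed in: The bar is down (within 0.03 rad), the pin runs through both cheeks of the fork and the bar's end with its grip against the front cheek (within about 5 mm), released and at rest; the plate still lies flat between its corner angles (value of joint clamp_bar below 0.03 rad and x of pin_grip in the frame of fork_hole above -0.04 m and x of pin_tip in the frame of fork_hole above 0.029 m and distance between each of pin_tip, pin_grip and fork_hole below 0.042 m and angle between the x axis of pin_grip and the x axis of fork_hole, either way round below 0.2 rad and linear speed of lock_pin below 0.01 m/s and z of plate in the frame of shaker below 0.061 m and horizontal distance between plate and shaker below 0.006 m); the robot touches nothing.
It fails at once if the beaker, tape or timer is moved more than 3 cm (distance of any of beaker, tape, timer from where it was at the start of the episode above 0.03 m).
It fails at once if the well plate is lifted out of its corner angles (z of plate in the frame of shaker above 0.068 m).
It also fails if it takes over 51 s, if anything falls off the work surface, if the arm or the gripper's body presses on something with over 40 N, if the wrist force passes 120 N, or if a joint passes its speed limit or range.

## Working session

There is one attempt and no reset: what is moved stays moved. The work goes in short steps, each a Python script; the robot and the scene stay as the last script left them, time stands still between calls to the robot, and variables do not carry over. Pictures are saved under pics/ and viewed, and the job is handed in when it is done.

```bash
ls; mkdir -p pics; cat > h.py <<'E'
import numpy as np, cv2
from bench import manip, effector, viewer
from scipy.spatial.transform import Rotation as R
def snap(n,f):
    im=viewer.get_image(n); cv2.imwrite('pics/'+f,im[:,:,::-1]); return im
E
python3 - <<'E'
from h import *
for n in ['scene','top','wrist']:
    print(n,viewer.get_calibration(n)); snap(n,n+'0.png')
print(manip.current_clock(),manip.current_tcp_rot(),manip.grip_depth)
E
```

```text
pics
scene {'vfov': 42.10138885090931, 'cx': 322.74843044180454, 'cy': 219.47199279717506, 'dist_coeffs': array([-0.22165491,  0.        ,  0.        ,  0.        ,  0.        ]), 'eye': array([-0.15099083,  0.78652709,  0.60901464]), 'attitude': array([-0.27024647,  0.79498969, -0.50892847,  0.18960499])}
top {'vfov': 55.14793678266852, 'cx': 317.9121624440338, 'cy': 233.70529852609658, 'dist_coeffs': array([-0.11865925,  0.        ,  0.        ,  0.        ,  0.        ]), 'eye': array([ 0.48354643, -0.04885898,  0.9701225 ]), 'attitude': array([-0.69697288,  0.71565634, -0.03769142,  0.02538055])}
wrist {'vfov': 63.37782981763396, 'cx': 325.4508211529442, 'cy': 241.84429367969204, 'dist_coeffs': array([-0.04738783,  0.        ,  0.        ,  0.        ,  0.        ]), 'eye': array([ 0.33805274, -0.55897583,  0.38222716]), 'attitude': array([ 0.83165333, -0.53615638, -0.07923801,  0.12087355])}
0.15 [ 8.40281911e-01 -5.42149193e-01 -6.12697316e-04 -4.31943026e-04] 0.0188
```

View pics/scene0.png

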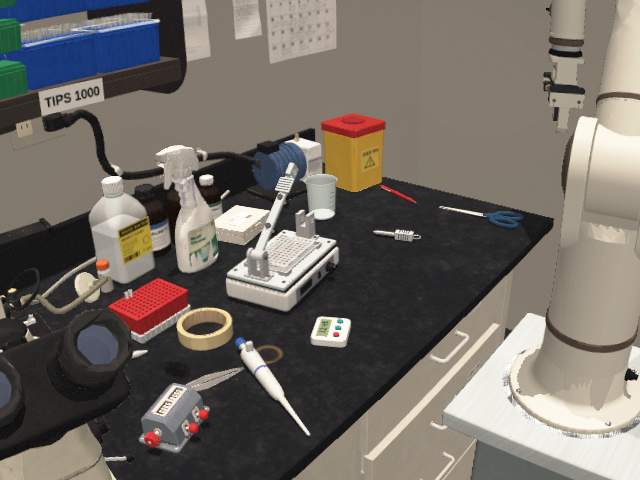

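View pics/top0.png

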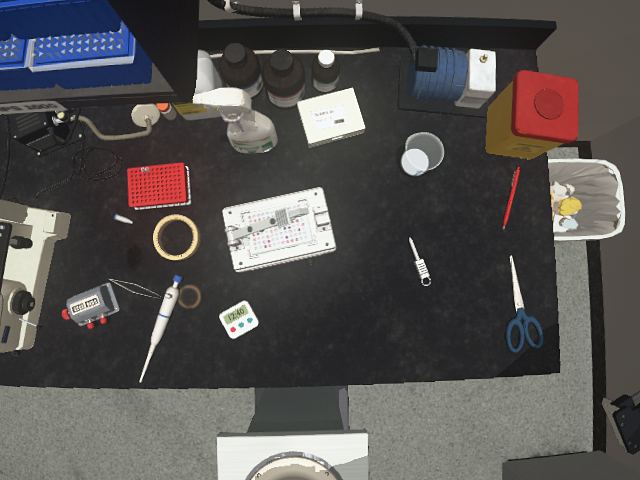

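View pics/wrist0.png

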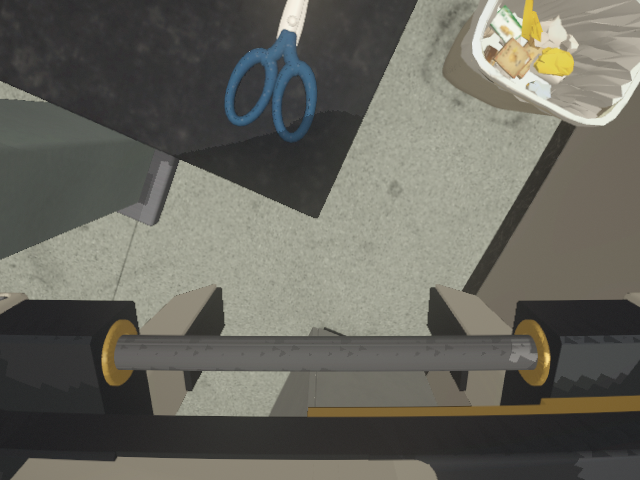

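The top picture shows the shaker at about (279,229), the pin at (420,262) with its tip up at (411,238), the beaker at (422,152), the tape at (177,237) and the timer at (239,319). I'll zoom in next.

```bash
cat >> h.py <<'E'
def cam(n):
    c=viewer.get_calibration(n); f=240/np.tan(np.radians(c['vfov'])/2)
    K=np.array([[f,0,c['cx']],[0,f,c['cy']],[0,0,1]]); return K,np.array(c['dist_coeffs']),np.array(c['eye']),R.from_quat(c['attitude']).as_matrix()
def ray(n,uv,C=None):
    K,d,e,A=C or cam(n)
    p=cv2.undistortPoints(np.array(uv,float).reshape(-1,1,2),K,d).reshape(-1,2)
    return e,(A@np.c_[p,np.ones(len(p))].T).T
def onplane(n,uv,z,C=None):
    e,d=ray(n,uv,C); return e+d*((z-e[2])/d[:,2])[:,None]
def proj(n,P,C=None):
    K,d,e,A=C or cam(n)
    return cv2.projectPoints(np.array(P,float).reshape(-1,1,3),cv2.Rodrigues(A.T)[0],-A.T@e,K,d)[0].reshape(-1,2)
E
python3 - <<'E'
import cv2
a=cv2.imread('pics/top0.png');
cv2.imwrite('pics/t1.png',cv2.resize(a[180:280,215:345],None,fx=6,fy=6,interpolation=2))
cv2.imwrite('pics/t2.png',cv2.resize(a[225:295,390:450],None,fx=8,fy=8,interpolation=2))
s=cv2.imread('pics/scene0.png');
cv2.imwrite('pics/s1.png',cv2.resize(s[150:310,220:345],None,fx=3.7,fy=3.7,interpolation=2))
E
```

```text
(no output)
```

View pics/t1.png

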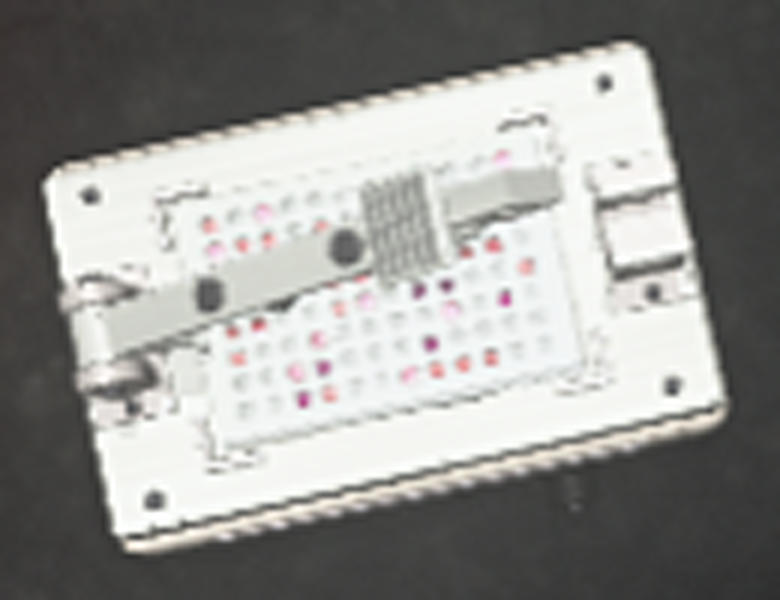

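View pics/t2.png

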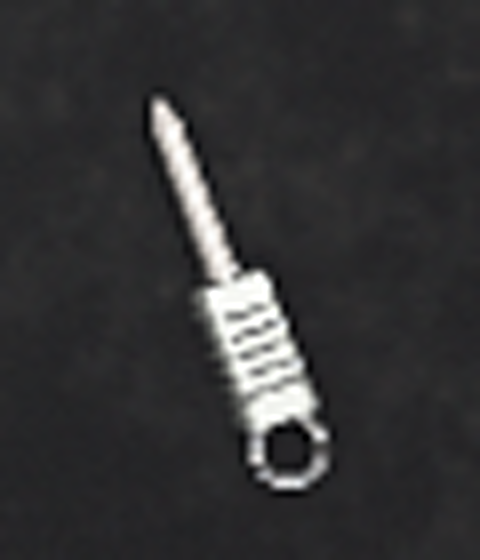

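View pics/s1.png

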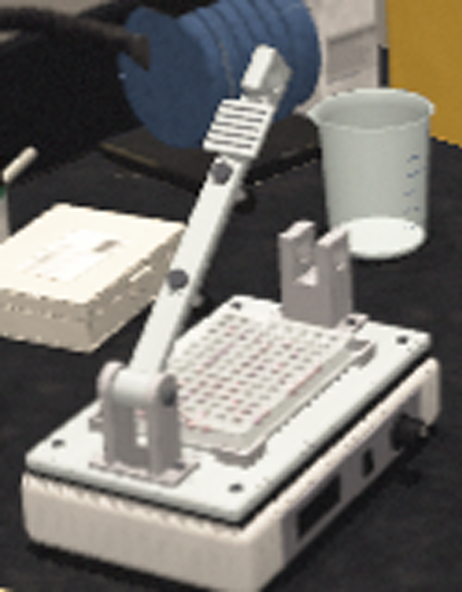

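```bash
python3 - <<'E'
from h import *
z=lambda l,o,s:[(o[0]+(x+.5)/s-.5,o[1]+(y+.5)/s-.5) for x,y in l]
P=onplane('top',z([(91,195),(605,83),(672,385),(154,500)],(215,180),6),.059)
c=P.mean(0); print(P,c)
ex=(P[0]+P[1]-P[2]-P[3]);ey=P[0]+P[3]-P[1]-P[2]; print(np.linalg.norm(ex)/2,np.linalg.norm(ey)/2,np.degrees([np.arctan2(ex[1],ex[0]),np.arctan2(-ey[0],ey[1])]))
a=cv2.imread('pics/top0.png');m=(a.min(2)>150).astype(np.uint8); m[:, :200]=0;m[:,345:]=0;m[:180]=0;m[275:]=0
cn=max(cv2.findContours(m,0,2)[0],key=cv2.contourArea)
q=cv2.boxPoints(cv2.minAreaRect(cn)); Q=onplane('top',q,.058);print(q,Q.mean(0),np.linalg.norm(np.diff(Q,axis=0),axis=1))
# pin
T=onplane('top',z([(157,98)],(390,225),8),.009);F=onplane('top',z([(205,290),(268,270),(318,405),(248,425)],(390,225),8),.018)
g=F.mean(0);print('pin',T,F,g,np.linalg.norm(np.diff(F,axis=0),axis=1)); d=T[0]-g; print(np.linalg.norm(d[:2]),np.degrees(np.arctan2(d[1],d[0])))
print('beaker',onplane('top',[(413,162)],0))
# scene: bar line
s=lambda l:z(l,(220,150),3.7)
yaw=np.arctan2(ex[1],ex[0])
# thumb centre in scene & top, triangulate
def tri(u,v):
    e1,d1=ray('top',u);e2,d2=ray('scene',v);d1=d1[0];d2=d2[0]
    A=np.c_[d1,-d2];t=np.linalg.lstsq(A,e2-e1,rcond=None)[0];p,qq=e1+t[0]*d1,e2+t[1]*d2
    return (p+qq)/2,np.linalg.norm(p-qq)
print(tri(z([(400,228)],(215,180),6),s([(237,125)])))
print(tri(z([(345,246)],(215,180),6),s([(221,172)])))
print(tri(z([(210,296)],(215,180),6),s([(178,280)])))
E
```

```text
[[ 0.61284235  0.10945944  0.059     ]
 [ 0.64618096 -0.06304477  0.059     ]
 [ 0.5443701  -0.08253472  0.059     ]
 [ 0.51071138  0.08960253  0.059     ]] [0.5785262  0.01337062 0.059     ]
0.10385138601804568 0.1755465575800207 [10.92000623 11.0009315 ]
[[220.07057 208.31766]
 [322.03528 185.65884]
 [336.4353  250.45883]
 [234.47058 273.11765]] [0.57610053 0.01302248 0.058     ] [0.20992742 0.1336731  0.20718802]
pin [[ 0.55774883 -0.25965683  0.009     ]] [[ 0.50646327 -0.26819072  0.018     ]
 [ 0.51118788 -0.2851305   0.018     ]
 [ 0.47557536 -0.29685881  0.018     ]
 [ 0.47097746 -0.27807246  0.018     ]] [ 0.49105099 -0.28206312  0.018     ] [0.0175863  0.03749406 0.01934083]
0.07036080445014113 18.569119962783617
beaker [[ 0.72132315 -0.27797721  0.        ]]
(array([ 0.58154452, -0.00174472,  0.20114531]), np.float64(0.0013607606367253757))
(array([0.57887286, 0.01510358, 0.18217327]), np.float64(0.0006609369464440168))
(array([0.56966097, 0.059478  , 0.14243204]), np.float64(0.0009677654602253427))
```

```bash
cat >> h.py <<'E'
YAW=np.radians(10.95); C0=np.array([0.5772,0.0133,0]); RS=R.from_euler('z',YAW).as_matrix()
def S(x,y,z): return C0+RS@np.array([x,y,z])
def down(psi): return (R.from_euler('z',psi)*R.from_euler('x',np.pi)).as_quat()
def st(): print('t %.2f'%manip.current_clock(),'p',np.round(manip.current_tool_pos(),4),'F',np.round(manip.current_force(),2),'gap %.4f'%manip.current_finger_gap())
E
python3 - <<'E'
from h import *
th=.72
def thumb(t,o=0): return S(0,.088-((.143+o)*np.cos(t)-.008*np.sin(t)),.1+(.143+o)*np.sin(t)+.008*np.cos(t))
p=thumb(th)
print(p)
for psi in (YAW,YAW+np.pi):
  for P in (p+[0,0,.1],p,thumb(0)): print(psi,P,manip.solve_ik(P,down(psi)))
st()
E
```

```text
[ 0.57990362 -0.000674    0.20030645]
0.19111355309337907 [ 0.57990362 -0.000674    0.30030645] [ 0.73861542  0.46982968 -1.06305082  1.63112712  0.42387859  1.29378321
 -0.20595878]
0.19111355309337907 [ 0.57990362 -0.000674    0.20030645] [ 0.68627226  0.56394941 -0.99303746  1.74587665  0.52036624  1.12111002
 -0.28046416]
0.19111355309337907 [ 0.58764738 -0.04069863  0.108     ] [ 0.70831861  0.70848455 -0.94840761  1.79183894  0.67706219  1.00440596
 -0.32149016]
3.3327062066831723 [ 0.57990362 -0.000674    0.30030645] [-0.95804745  0.62302385  1.36224007  1.68435762 -0.62381382  1.35711405
 -2.4412081 ]
3.3327062066831723 [ 0.57990362 -0.000674    0.20030645] [-0.78021909  0.55230341  1.00390832  1.79431888 -0.52297082  1.08892183
 -2.54089008]
3.3327062066831723 [ 0.58764738 -0.04069863  0.108     ] [-0.74893418  0.81997609  1.12899985  1.84089309 -0.85559435  1.06636527
 -2.22705886]
t 0.15 p [ 0.2676 -0.5918  0.2259] F [-0.57  0.71 -0.73] gap 0.0918
```

```bash
python3 - <<'E'
from h import *
def thumb(t,o=0): return S(0,.088-((.143+o)*np.cos(t)-.008*np.sin(t)),.1+(.143+o)*np.sin(t)+.008*np.cos(t)+.0095*np.tan(t))
q=down(YAW)
effector.close(10)
p=thumb(.74,-.005)
manip.move_pose(p+[0,0,.09],q); st()
manip.servo_line(p+[0,0,.012],vel=.2); st()
for t in np.arange(.72,.09,-.08):
    manip.servo_line(thumb(t,-.005),vel=.08); st()
snap('scene','s2.png'); snap('top','t3.png')
E
python3 -c "
import cv2
s=cv2.imread('pics/s2.png');cv2.imwrite('pics/s2z.png',cv2.resize(s[130:310,200:380],None,fx=3.3,fy=3.3,interpolation=2))"
```

```text
t 3.99 p [0.5789 0.0033 0.2973] F [-1.09  0.05 -0.7 ] gap 0.0003
t 4.53 p [0.5791 0.0049 0.2201] F [0.35 0.77 0.24] gap 0.0005
t 4.87 p [0.5791 0.0027 0.2053] F [-1.24  0.67  0.74] gap 0.0007
t 5.17 p [ 0.5804 -0.0051  0.1953] F [-0.27 -0.17 -0.34] gap 0.0003
t 5.47 p [ 0.5815 -0.0116  0.1853] F [-0.05 -0.73 -0.3 ] gap 0.0003
t 5.77 p [ 0.5826 -0.0174  0.175 ] F [-0.27  0.22  0.06] gap 0.0008
t 6.07 p [ 0.5836 -0.0225  0.1644] F [0.2  0.17 0.02] gap 0.0007
t 6.37 p [ 0.5844 -0.0269  0.1534] F [-0.72  1.2   0.14] gap 0.0007
t 6.67 p [ 0.5851 -0.0304  0.1422] F [ 0.04  0.2  -0.38] gap 0.0004
t 6.97 p [ 0.5856 -0.0331  0.1307] F [ 0.65 -0.07 -0.28] gap 0.0003
```

View pics/s2z.png

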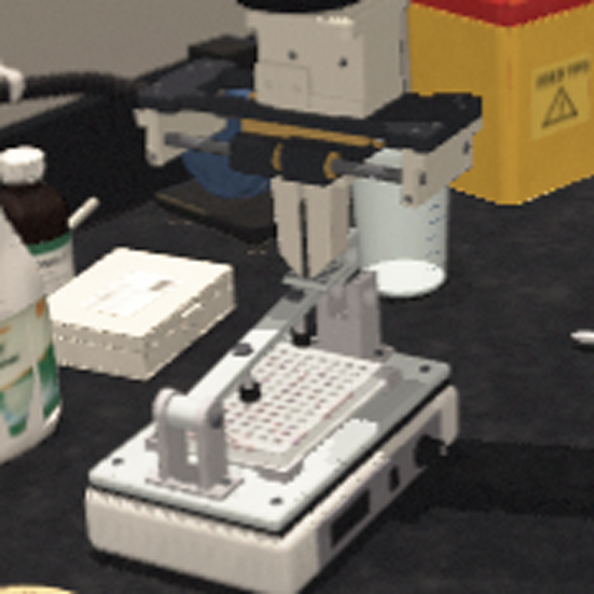

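The fingers, at zoom (315,275), sit on the thumb plate and the bar has followed them down. I'll go on to the stop, watching the force.

```bash
python3 - <<'E'
from h import *
p=S(0,.088-.139,.0)
for z in (.124,.116,.111,.109,.107,.106,.105,.104,.103):
    manip.servo_line([p[0],p[1],z],vel=.04); f=manip.current_force(); st()
    if f[2]>8: break
x=manip.current_tool_pos()
manip.servo_line(x+[0,0,.11],vel=.25)
effector.open_jaws()
snap('scene','s3.png'); st()
# look at fork from above with wrist cam
C=cam('wrist'); im=snap('wrist','w3.png'); np.savez('w3.npz',K=C[0],d=C[1],e=C[2],A=C[3]); print(C[2])
snap('top','t4.png')
E
python3 -c "
import cv2
s=cv2.imread('pics/s3.png');cv2.imwrite('pics/s3z.png',cv2.resize(s[180:310,200:380],None,fx=3.3,fy=3.3,interpolation=2))"
```

```text
t 7.42 p [ 0.5867 -0.0371  0.1237] F [-0.69 -0.15 -0.17] gap 0.0005
t 7.78 p [ 0.5865 -0.0367  0.1156] F [-0.5  -0.67 -0.24] gap 0.0006
t 8.05 p [ 0.5866 -0.0368  0.1107] F [-0.66 -0.03 -0.8 ] gap 0.0005
t 8.30 p [ 0.5868 -0.0368  0.1089] F [ 0.3  -0.55 -0.78] gap 0.0003
t 8.55 p [ 0.5871 -0.0367  0.1082] F [-2.61 -0.23  9.06] gap 0.0007
t 10.65 p [ 0.5871 -0.0368  0.2181] F [-0.03 -0.72 -1.26] gap 0.0919
[0.57240583 0.040237   0.37459813]
```

View pics/s3z.png

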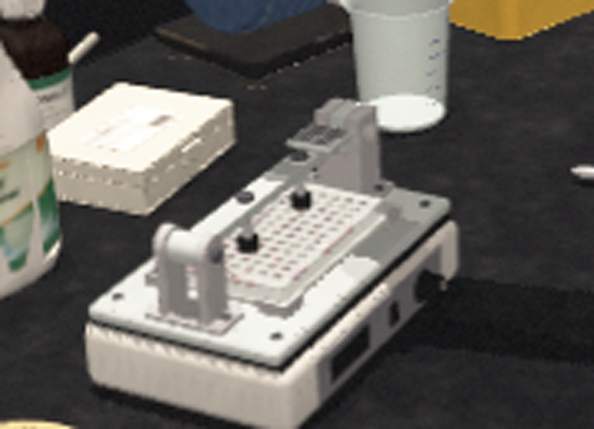

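View pics/w3.png

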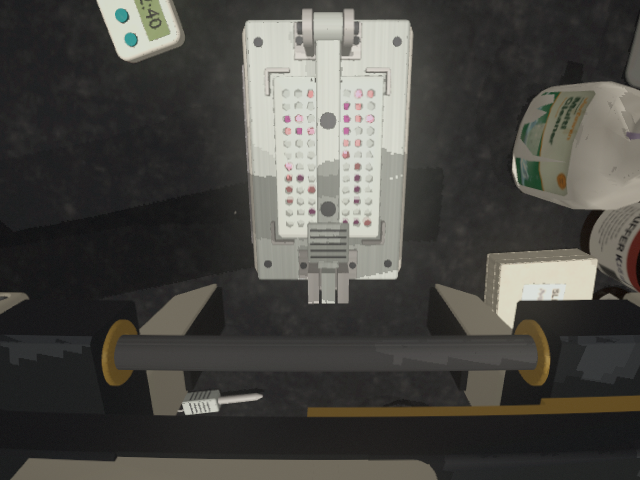

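The bar is level between the cheeks; contact came at z = 0.108, which matches the given height. The wrist view shows the fork at (328,290) and the corner screws at (258,42), (397,42), (268,264) and (388,264). I'll measure from this view.

```bash
python3 - <<'E'
import cv2
a=cv2.imread('pics/w3.png');
cv2.imwrite('pics/w3f.png',cv2.resize(a[215:310,260:395],None,fx=5.9,fy=5.9,interpolation=2))
cv2.imwrite('pics/w3h.png',cv2.resize(a[5:100,240:415],None,fx=4.5,fy=4.5,interpolation=2))
E
```

```text
(no output)
```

View pics/w3f.png

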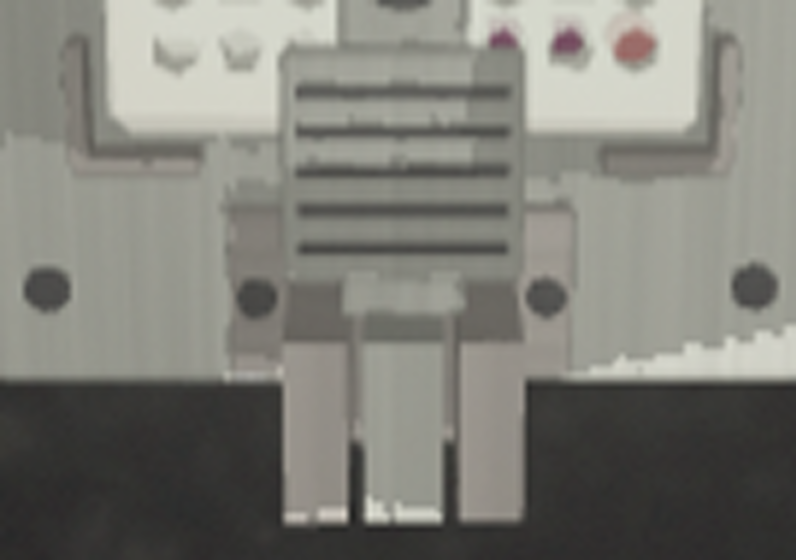

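View pics/w3h.png

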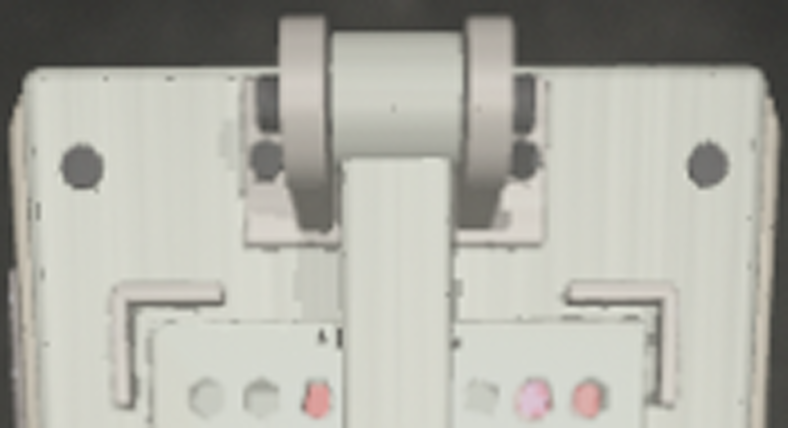

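```bash
cat >> h.py <<'E'
zz=lambda l,o,s:[(o[0]+(x+.5)/s-.5,o[1]+(y+.5)/s-.5) for x,y in l]
E
python3 - <<'E'
from h import *
d=np.load('w3.npz');C=(d['K'],d['d'],d['e'],d['A'])
F=onplane('',zz([(283,341),(525,341),(525,522),(283,522)],(260,215),5.9),.112,C); print(F,F.mean(0),np.linalg.norm(np.diff(F,axis=0),axis=1),'pred',S(0,-.088,.1))
Q=zz([(47,289),(754,287)],(260,215),5.9)+zz([(708,165),(82,166)],(240,5),4.5)
W=onplane('',Q,.0585,C); c=W.mean(0);e=W[1]+W[2]-W[0]-W[3];n=W[2]+W[3]-W[0]-W[1]
print(W,c,np.linalg.norm(e)/2,np.linalg.norm(n)/2,np.degrees([np.arctan2(e[1],e[0]),np.arctan2(-n[0],n[1])]))
v=RS@[0,-.088,0]; print('fork from screws',c+v,'bar hole-dir from hinge')
H=onplane('',zz([(396,97)],(240,5),4.5),.1085,C); print(H, S(0,.088,.1))
# pin again from wrist
G=onplane('',[(201,403)],.018,C);T=onplane('',[(262,397)],.009,C);print(G,T,np.degrees(np.arctan2(*(T-G)[0,1::-1])))
E
```

```text
[[ 0.5788558  -0.06159588  0.112     ]
 [ 0.6079271  -0.05595603  0.112     ]
 [ 0.61297001 -0.07972197  0.112     ]
 [ 0.5831539  -0.08550593  0.112     ]] [ 0.5957267  -0.07069495  0.112     ] [0.02961331 0.02429508 0.03037194] pred [ 0.5939158  -0.07309781  0.1       ]
[[ 0.54479655 -0.08094426  0.0585    ]
 [ 0.6463437  -0.06092626  0.0585    ]
 [ 0.61278047  0.11095911  0.0585    ]
 [ 0.51109144  0.0910737   0.0585    ]] [0.57875304 0.01504057 0.0585    ] 0.10355822776696935 0.17521025507145652 [11.10816152 11.06745744]
fork from screws [ 0.59546884 -0.07135724  0.0585    ] bar hole-dir from hinge
[[0.5620838 0.0998595 0.1085   ]] [0.5604842  0.09969781 0.1       ]
[[ 0.49245399 -0.27338211  0.018     ]] [[ 0.55753617 -0.25908176  0.009     ]] 12.3925327154004
```

```bash
cat >> h.py <<'E'
YAW=np.radians(11.05); RS=R.from_euler('z',YAW).as_matrix(); FK=np.array([.5954,-.0718,.1])
def FS(x,y,z): return FK+RS@np.array([x,y,z])
E
python3 - <<'E'
from h import *
for psi in (YAW-np.pi/2,YAW+np.pi/2):
  print(manip.solve_ik([.491,-.282,.003],down(psi+.13)))
  for x in (-.12,-.035): print(manip.solve_ik(FS(x,0,-.006),down(psi)))
py=np.radians(18.6)
manip.move_pose([.491-.03*np.cos(py),-.282-.03*np.sin(py),.13],down(py-np.pi/2)); st()
C=cam('wrist'); snap('wrist','w4.png'); np.savez('w4.npz',K=C[0],d=C[1],e=C[2],A=C[3]); print(C[2])
E
```

```text
[ 0.86911309  0.69616311 -0.51063624  1.8928357   0.51733392  0.68634742
 -1.19944652]
[ 0.65648265  0.44122236 -0.61673356  2.0546129   0.3691555   0.75393607
 -1.56644395]
[ 0.53533666  0.55470162 -0.57108684  1.86396057  0.39351851  0.83677901
 -1.61374748]
[ 1.25801795  0.99308979 -1.10478567  1.88085626  1.0745415   1.01798236
  1.55511428]
[ 1.09287331  0.7720857  -1.25868975  2.04342685  0.8876137   1.02758649
  1.14308278]
[ 0.93252531  0.86893526 -1.20818255  1.85226009  0.91882869  1.11569456
  1.13417745]
t 11.89 p [ 0.4639 -0.2903  0.1305] F [0.01 0.43 0.13] gap 0.0913
[ 0.53677087 -0.26434147  0.28706306]
```

View pics/w4.png

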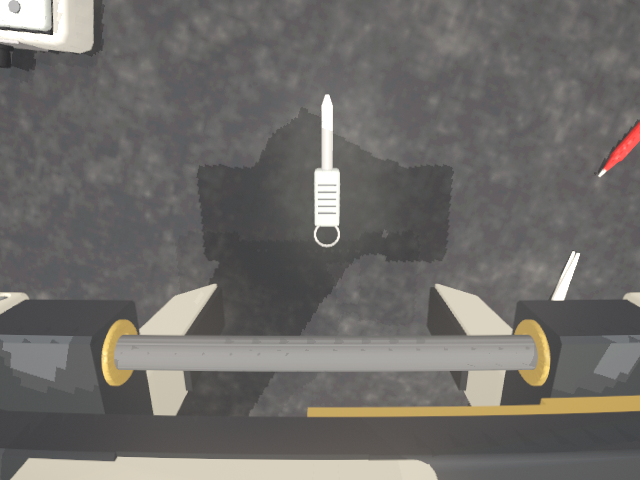

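The pin runs almost vertically in the picture, with its tip at (327,95) and the top of its grip spanning (314–340, 169–225). I'll measure it by contour.

```bash
python3 - <<'E'
from h import *
d=np.load('w4.npz');C=(d['K'],d['d'],d['e'],d['A'])
a=cv2.imread('pics/w4.png');m=(a.min(2)>130).astype(np.uint8);m[250:]=0;m[:,:280]=0;m[:,380:]=0
r=np.argwhere(m[80:250].any(1)).ravel()+80
for y in (100,110,130,150,165,168,170,172,180,200,215,220,224,226,228): 
    x=np.argwhere(m[y]).ravel(); print(y,x.min() if len(x) else None,x.max() if len(x) else None)
print(r.min(),r.max())
F=onplane('',[(314,169),(340,169),(340,225),(314,225)],.018,C);g=F.mean(0);T=onplane('',[(327,95)],.009,C)[0]
sh=onplane('',[(327.3,110),(327.3,160)],.013,C)
print(g,np.linalg.norm(np.diff(F,axis=0),axis=1),T,np.linalg.norm((T-g)[:2]),np.degrees(np.arctan2(*(T-g)[1::-1])),np.degrees(np.arctan2(*(sh[0]-sh[1])[1::-1])))
E
```

```text
100 323 331
110 321 332
130 321 332
150 321 332
165 321 332
168 316 337
170 315 338
172 314 339
180 314 339
200 314 339
215 314 339
220 314 339
224 315 338
226 316 337
228 315 338
94 247
[ 0.49203355 -0.28063091  0.018     ] [0.01781092 0.03952979 0.01853533] [ 0.55680327 -0.25851981  0.009     ] 0.06843988741728199 18.848891657375752 18.885682287127743
```

```bash
python3 - <<'E'
from h import *
py=np.radians(18.87);o=down(py-np.pi/2)
manip.servo_line([.4917,-.2808,.05],ori=o,vel=.15)
manip.servo_line([.4917,-.2808,.004],vel=.08); st()
effector.close(40); st()
manip.servo_line([.4917,-.2808,.12],vel=.15); st()
o=down(YAW-np.pi/2)
manip.move_pose(FS(-.14,0,.02),o); st()
C=cam('wrist'); snap('wrist','w5.png'); np.savez('w5.npz',K=C[0],d=C[1],e=C[2],A=C[3])
snap('scene','s5.png');snap('top','t5.png')
E
```

```text
t 13.39 p [ 0.4918 -0.2806  0.0038] F [0.29 0.56 0.15] gap 0.0919
t 14.53 p [ 0.4917 -0.2808  0.004 ] F [ 1.23 -0.75  0.09] gap 0.0176
t 15.46 p [ 0.4909 -0.2806  0.1192] F [-0.26  0.08 -1.04] gap 0.0177
t 16.23 p [ 0.4581 -0.0993  0.1196] F [ 0.84 -0.95 -1.76] gap 0.0173
```

View pics/w5.png

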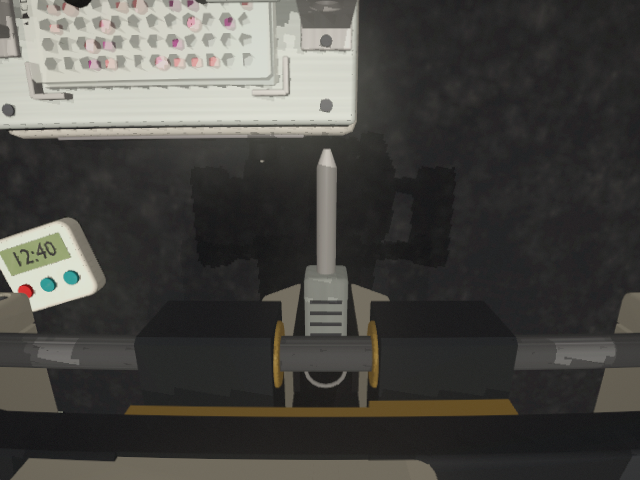

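```bash
python3 -c "
import cv2
s=cv2.imread('pics/s5.png');cv2.imwrite('pics/s5z.png',cv2.resize(s[150:300,230:410],None,fx=4,fy=4,interpolation=2))"
```

```text
(no output)
```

View pics/s5z.png

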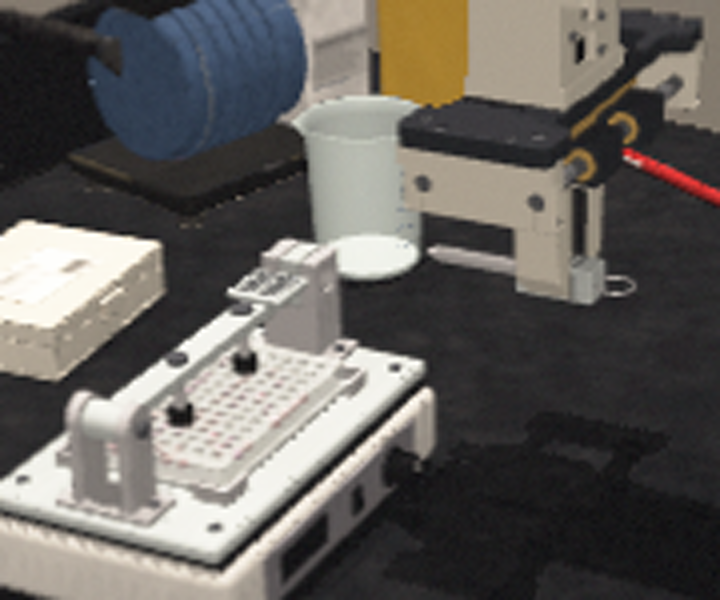

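```bash
cat >> h.py <<'E'
def tri(ea,da,eb,db):
    t=np.linalg.lstsq(np.c_[da,-db],eb-ea,rcond=None)[0];p,q=ea+t[0]*da,eb+t[1]*db;return (p+q)/2,np.linalg.norm(p-q)
E
python3 - <<'E'
from h import *
d=np.load('w5.npz');C=(d['K'],d['d'],d['e'],d['A'])
L=lambda p: RS.T@(p-FK)
e1,r1=ray('',[(326.5,150),(326.5,270)],C); e2,r2=ray('scene',zz([(430,251),],(230,150),4))
p,g=tri(e1,r1[0],e2,r2[0]);print('tip',L(p),p[2],g)
for z in (.12,.1246,.128): print(L(onplane('',[(326.5,150),(326.5,200),(326.5,265)],z,C).T[:,0]), L(onplane('',[(326.5,265)],z,C)[0]))
print('tcp',L(manip.current_tool_pos()),R.from_quat(manip.current_tcp_rot()).as_matrix().round(4))
manip.servo_line(FS(-.105,0,-.005),vel=.12);st()
C=cam('wrist'); snap('wrist','w6.png'); np.savez('w6.npz',K=C[0],d=C[1],e=C[2],A=C[3])
print('tcp',L(manip.current_tool_pos()))
snap('scene','s6.png')
E
python3 -c "
import cv2
s=cv2.imread('pics/s6.png');cv2.imwrite('pics/s6z.png',cv2.resize(s[190:250,280:400],None,fx=6.5,fy=6.5,interpolation=2))
s=cv2.imread('pics/w6.png');cv2.imwrite('pics/w6z.png',cv2.resize(s[0:300,220:440],None,fx=2,fy=2,interpolation=2))"
```

```text
tip [-0.07169313 -0.00023015  0.02705846] 0.12705845777734376 0.0011847654531118496
[-7.15789747e-02  2.96220437e-05  2.00000000e-02] [-1.19502631e-01 -3.62175809e-05  2.00000000e-02]
[-7.13118245e-02  4.14335927e-05  2.46000000e-02] [-1.17822954e-01 -2.24654403e-05  2.46000000e-02]
[-7.11143657e-02  5.01638680e-05  2.80000000e-02] [-1.16581453e-01 -1.23008146e-05  2.80000000e-02]
tcp [-0.13989323 -0.00174341  0.01977775] [[ 1.89e-01 -9.82e-01  1.00e-04]
 [-9.82e-01 -1.89e-01  0.00e+00]
 [ 0.00e+00 -1.00e-04 -1.00e+00]]
t 16.88 p [ 0.4918 -0.092   0.0946] F [-0.03  0.16 -0.3 ] gap 0.0177
tcp [-1.05638168e-01 -7.09998285e-05 -5.12256290e-03]
```

View pics/s6z.png

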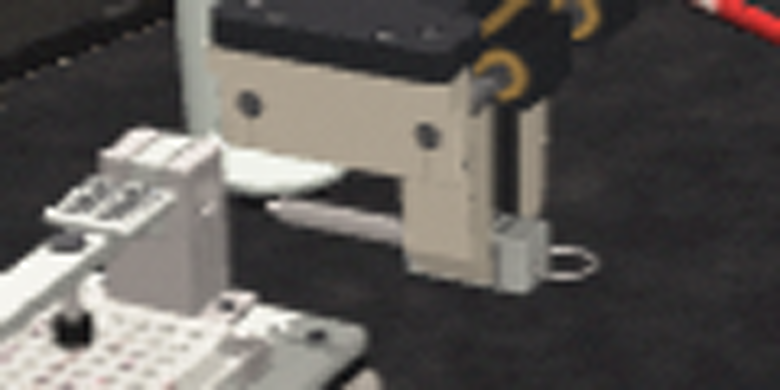

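View pics/w6z.png

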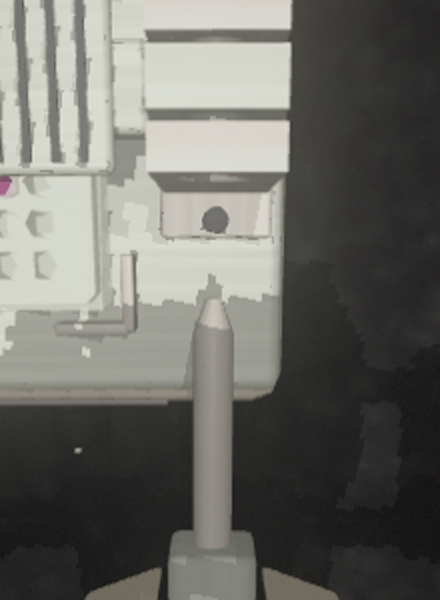

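The wrist view shows the front cheek's top at zoom columns 147–290 and the shaft centred on column 212.5. I'll convert both with their heights.

```bash
python3 - <<'E'
from h import *
d=np.load('w6.npz');C=(d['K'],d['d'],d['e'],d['A'])
L=lambda P: ((np.atleast_2d(P)-FK)@RS).round(4)
w=lambda l: zz(l,(220,0),2)
print('cheek top', L(onplane('',w([(148,120),(290,120),(290,172),(148,172)]),.112,C)))
print('2nd cheek', L(onplane('',w([(146,42),(291,42),(290,107),(147,107)]),.112,C)))
e1,r1=ray('',w([(212.5,299)]),C); e2,r2=ray('scene',zz([(268,207)],(280,190),6.5))
p,g=tri(e1,r1[0],e2,r2[0]);print('tip',L(p),g)
print('shaft',L(onplane('',w([(212.5,340),(212.5,520)]),.1,C)))
# scene check: fork top corners vs predicted
print(((proj('scene',[FS(x,y,.012) for x in(-.015,.015) for y in (.012,-.012)])-[280,190])*6.5).round(0), (proj('scene',[FS(-.0355,0,0)])-[280,190])*6.5)
E
```

```text
cheek top [[-0.0067  0.0116  0.012 ]
 [-0.0067 -0.0118  0.012 ]
 [-0.0149 -0.012   0.012 ]
 [-0.0149  0.0118  0.012 ]]
2nd cheek [[ 0.0051  0.0117  0.012 ]
 [ 0.0051 -0.0117  0.012 ]
 [-0.0047 -0.0118  0.012 ]
 [-0.0047  0.0118  0.012 ]]
tip [[-0.0365  0.0009  0.0018]] 0.00021455274456252921
shaft [[-0.0442  0.0009  0.    ]
 [-0.0808  0.0009  0.    ]]
[[184. 175.]
 [222. 146.]
 [ 98. 159.]
 [136. 131.]] [[263.62686833 208.09960456]]
```

```bash
python3 - <<'E'
from h import *
L=lambda P: ((np.atleast_2d(P)-FK)@RS).round(4)[0]
y,z=-.0009,-.0055
manip.servo_line(FS(-.105,y,z),vel=.05)
x=-.095
while x<-.028:
    manip.servo_line(FS(x,y,z),vel=.05)
    f=RS.T@manip.current_force(); print('%.3f'%x,L(manip.current_tool_pos()),f.round(1),np.round(manip.current_wrist_torque(),2),'%.2f'%manip.current_clock())
    if abs(f[0])>12 or np.linalg.norm(f)>18: break
    x+=.006 if x<-.045 else .002
snap('scene','s7.png');snap('wrist','w7.png')
E
python3 -c "
import cv2
s=cv2.imread('pics/s7.png');cv2.imwrite('pics/s7z.png',cv2.resize(s[180:260,270:390],None,fx=6.5,fy=6.5,interpolation=2))"
```

```text
-0.095 [-0.0944 -0.0007 -0.0054] [-0.5 -0.3  0.1] [0.01 0.05 0.04] 17.58
-0.089 [-0.0886 -0.0008 -0.0055] [-0.3 -0.2 -0.1] [-0.04  0.02  0.  ] 17.85
-0.083 [-0.0826 -0.0008 -0.0055] [ 0.2  1.2 -1.1] [0.02 0.03 0.05] 18.12
-0.077 [-0.0766 -0.0008 -0.0054] [-0.6  0.9 -0. ] [0.01 0.   0.02] 18.38
-0.071 [-0.0705 -0.0008 -0.0054] [-1.  -0.5 -0.1] [ 0.02 -0.01  0.06] 18.65
-0.065 [-0.0646 -0.0008 -0.0055] [-0.9 -0.4 -0.1] [ 0.02  0.   -0.03] 18.92
-0.059 [-0.0585 -0.0008 -0.0054] [ 0.6  0.  -1. ] [-0.07  0.09 -0.02] 19.18
-0.053 [-0.0526 -0.0008 -0.0055] [-0.4  0.3 -0.9] [0.06 0.08 0.01] 19.45
-0.047 [-0.0465 -0.0008 -0.0054] [ 0.1  0.6 -0.7] [-0.02  0.02 -0.01] 19.72
-0.041 [-0.0405 -0.0008 -0.0054] [-0.9 -0.  -0.5] [ 0.03  0.02 -0.02] 19.98
-0.039 [-0.0389 -0.0009 -0.0055] [ 0.1 -0.6 -1. ] [-0.04  0.04 -0.04] 20.23
-0.037 [-0.0369 -0.0009 -0.0054] [-0.2  0.7 -0.5] [0.02 0.02 0.02] 20.48
-0.035 [-0.0349 -0.0009 -0.0055] [ 0.5 -0.1 -0.2] [ 0.04  0.01 -0.04] 20.73
-0.033 [-0.0337 -0.001  -0.0057] [-2.5  0.1 -0.1] [-0.13  0.53  0.08] 20.98
-0.031 [-0.0337 -0.001  -0.0061] [-7.8 -0.1  4. ] [-0.19  1.65  0.03] 21.23
-0.029 [-0.0337 -0.001  -0.0063] [-13.4   0.    7.4] [-0.41  2.69  0.06] 21.48
```

View pics/s7z.png

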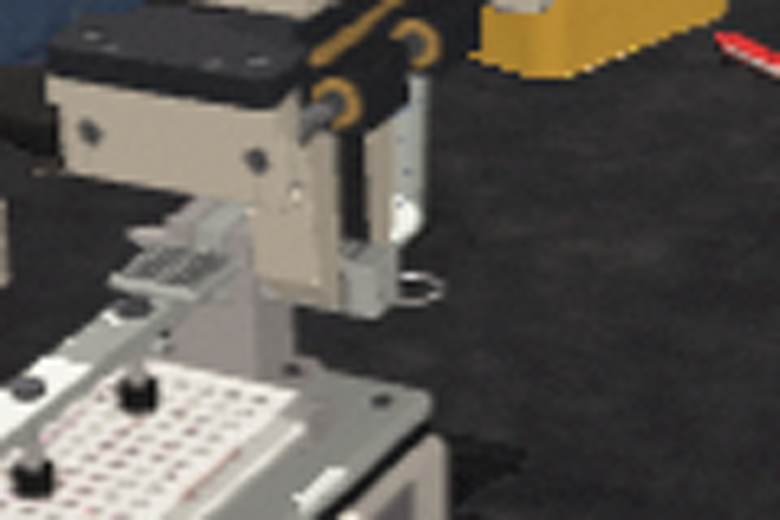

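View pics/w7.png

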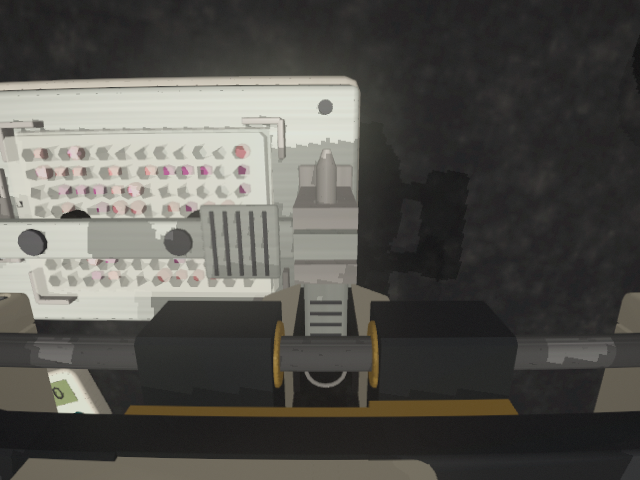

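The pin is home: the shaft tip shows behind the rear cheek at (325,150), and the push force rises hard at x = -33.7 mm. I'll ease off the load, release and retreat.

```bash
python3 - <<'E'
from h import *
manip.servo_line(FS(-.0335,-.0009,-.0055),vel=.05); st()
effector.open_jaws(); st()
p=manip.current_tool_pos()
manip.servo_line(p+[0,0,.10],vel=.12); st()
manip.servo_line(FS(-.11,-.02,.13),vel=.2); st()
C=cam('wrist'); snap('wrist','w8.png'); np.savez('w8.npz',K=C[0],d=C[1],e=C[2],A=C[3])
snap('scene','s8.png');snap('top','t8.png');st()
E
python3 -c "
import cv2
s=cv2.imread('pics/s8.png');cv2.imwrite('pics/s8z.png',cv2.resize(s[180:310,220:390],None,fx=4.6,fy=4.6,interpolation=2))"
```

```text
t 21.83 p [ 0.5625 -0.0792  0.0944] F [-2.76 -0.96  1.12] gap 0.0177
t 23.08 p [ 0.5627 -0.0791  0.0945] F [-0.63 -0.3   0.28] gap 0.0917
t 24.07 p [ 0.562  -0.0792  0.1938] F [-0.54 -0.47 -1.35] gap 0.0920
t 24.65 p [ 0.4917 -0.1125  0.2299] F [ 0.16 -0.01  0.51] gap 0.0919
t 24.80 p [ 0.492  -0.1115  0.2295] F [0.12 0.95 0.97] gap 0.0915
```

View pics/s8z.png

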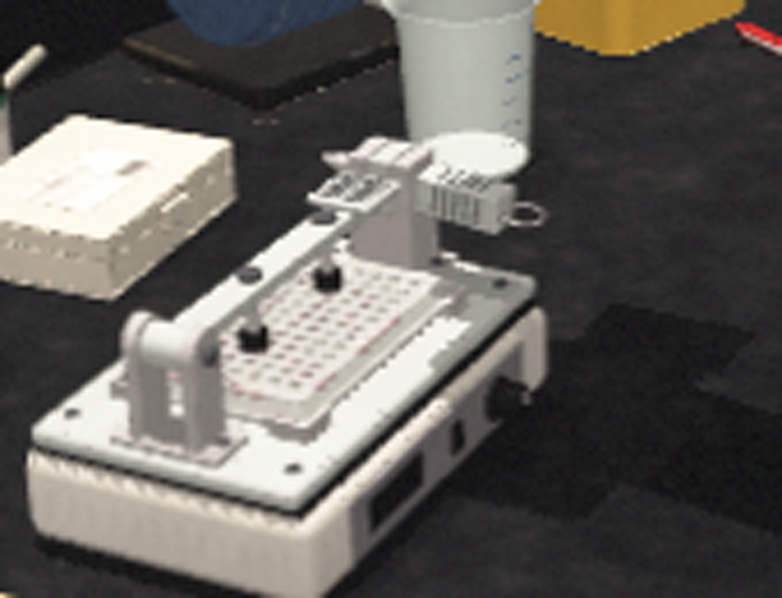

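View pics/w8.png

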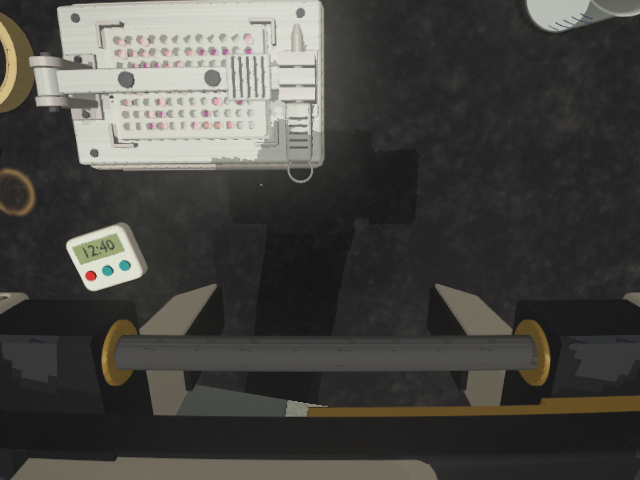

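The pin is through with its grip (299,128) against the front cheek and its tip at (297,25). The plate lies within its corner angles. I'll do one numeric check, then hand in.

```bash
python3 - <<'E'
from h import *
d=np.load('w8.npz');C=(d['K'],d['d'],d['e'],d['A'])
L=lambda P: ((np.atleast_2d(P)-FK)@RS).round(4)
print('tip',L(onplane('',[(297,24)],.099,C)),'grip top back/front',L(onplane('',[(300,154),(299,103)],.108,C)))
a=cv2.imread('pics/top0.png').astype(int);b=cv2.imread('pics/t8.png').astype(int)
D=np.abs(a-b).max(2)
for n,(x0,x1,y0,y1) in dict(beaker=(398,448,128,180),tape=(150,203,211,262),timer=(215,262,297,342)).items(): print(n,(D[y0:y1,x0:x1]>60).mean().round(3))
manip.hand_in(); st()
E
```

```text
tip [[ 0.0344  0.     -0.001 ]] grip top back/front [[-0.0509 -0.0011  0.008 ]
 [-0.0168 -0.001   0.008 ]]
beaker 0.0
tape 0.0
timer 0.0
the job is handed in; nothing more can be done
the job is handed in; nothing more can be done
```

The clamp bar is down, the lock pin is through the fork and bar end with its grip home, and I handed the job in at about 25 s of the 51 s allowed. No verdict is reported, so this rests on my own checks.

- **Clamp bar:** I pushed it down on the thumb plate with the closed fingers. It met its stop at z = 0.108 m, the given height, at about 9 N. Later pictures show it level in the fork.
- **Pin:** I gripped it by its sides at 40 N, corrected a 0.9 mm sideways offset seen in the wrist camera, and pushed it in from the front. There was almost no force until the grip met the cheek, then it rose to about 13 N.
- **After release:** The pin tip measures 34 mm beyond the fork centre, where 35 is fully home. The front edge of the grip measures about 17 mm in front of it, where the cheek face is at 15, so the grip is home to within about 2 mm.
- **Surroundings:** The plate looks flat between its corner angles. The beaker, tape and timer show no change between the first and last top pictures. The gripper is open and clear of everything.

One reading disagreed. Before insertion, the scene camera put the pin tip 1.8 mm too high. At that distance this is within pixel error, so I left the height as the grasp gave it apart from a 0.5 mm lowering. The pin went in without resistance.

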